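# Refit the stage plate on an inverted microscope

### The arm

A 6-joint arm with a two-finger parallel gripper is mounted at the origin on the work surface. World frame = base frame: x ahead of the robot, y to its left, z up, the work surface at z = 0. Lengths are in m, angles in degrees, forces in N, time in s.
With the tool pointing down it reaches from about 0.375 to 0.9 m from the base axis. Payload 3.1 kg.
Tool frame: the origin (TCP) lies at the very end of the fingers, on their centre line; the grasp point (between the pads) lies bot.hold_point_z behind it (bot.hold_point_z is the distance from the TCP to the grasp point, in m); z points along the fingers, y is the line along which they close (so a half turn about z gives the same grasp; the last joint's range is limited). The gripper opens to 87 mm and grips with 3 to 60 N. Pads are 19 mm wide; open, the fingers measure 117 mm over their backs; the gripper's body (75 mm by 190 mm) begins 51 mm behind the grasp point.
Start: joints at [-81.962, 30.224, 82.088, -0, 67.689, -10.227], TCP at [0.196, -0.593, 0.223] pointing down, gripper open.
Joint ranges: [-176.69, 176.69], [-43.24, 126.21], [12.49, 139.97], [-82, 262], [0, 151.66], [-163.58, 163.58]. Speed limits (degrees/s): [159.86, 159.86, 180, 180, 180, 180].

### API

Orientations are given as a 3x3 rotation matrix whose columns are the frame's x, y, z axes.
In Python, from rig import bot gives the robot as it stands.
- The arm moves only by the tool apply_moves, never from a script. Its argument "plan" is one flat list of numbers, 4 for each row, row after row: the shift along the world's x, y, z normalised to -1 to 1, where 1 is 0.05 m, then the turn about the world's z normalised to -1 to 1, where 1 is 10 degrees. A call has 1 to 12 rows; each row shifts and turns the commanded pose from where the row before left it; what a row does not reach is not made up. A row lasts 1/8 s, in which the tool goes at most 62.5 mm and 10.7 degrees, less where a joint would pass 70% of its speed; a pose out of reach is approached as far as the arm can. A call with a number of a shift or a turn outside -1 to 1 is refused whole. A call with a gripper value outside its range is refused whole. "grip" is the closure, from -1 (fully open) to 1 (shut), so that 0 is half open, set as the call begins (left out, the last holds). The fingers move at their own pace and stop on an object; the grip force is fixed at half the most. Time passes only in rows, so rows that do not move let the fingers close. It gives the time, the measured TCP pose, the force, the opening and the grip force at its end, in the units of the state.
- bot.read_state(): the state, without advancing time (a new reading comes with each control period).
- bot.capture(name): name is "scene" or "side" or "wrist"; returns (picture, depth): 420x560x3 uint8, red, green, blue; 420x560 float32, m along the optical axis (not along the pixel's ray), 0 where there is no reading.
- bot.camera_info(name): a dict with "vertical_fov" (degrees; the focal length in pixels is half the picture's height over the tangent of half this angle, whatever the lens; pixels are square), "cx", "cy" (the principal point, pixels), "rvec" (rotation vector, rad) and "tvec" (3), from world to camera coordinates, as OpenCV has them; the wrist camera has in their place "mount" (4x4, takes a point from camera to tool coordinates, whose origin is the TCP and whose axes are the flange's). Camera axes: x right, y down, z forward; pixel columns grow to the right and rows downward; lengths in m; the calibration is good to about 2 mm. A picture is of the moment at which its call begins: read the wrist's pose just before it. camera_info takes no time and is no camera call.
- bot.hand_in(): hands the job in; it is judged then, once.
Trained networks look in the newest picture that a camera, given by its name, has taken for a name from the list of things; names that differ only in an ending like _2 or _b are one class to them, and where a whole thing is asked for, a point or a joint stands for the part that bears it (a point fixed in the world has none). Each returns a list of dicts, best first, with "p" (0 to 1); they miss things now and then, are a little off and sometimes report something else, mostly with a low value. They report only what shows in the picture. A call takes as long as a camera call. They do not tell look-alikes from the thing itself.
- bot.outline_of(camera, target): "mask" (420x560 bool, what is visible of it) and "xy" ([column, row] as shares, 0 to 1, of the picture: columns of its width, rows of its height, amid what is visible of it).
- bot.pinpoint(camera, target): "xy" ([column, row] as shares, 0 to 1, of the picture: columns of its width, rows of its height: a listed point, or the origin of a listed thing).
The state is a dict: "time_s": time; "joint_positions": joint angles; "qvel": joint speeds; "tau": joint torques, N m; "position": TCP position; "tcp_rot": TCP orientation; "force": force on the tool from outside, world axes, zero at the start; "moment": the same for the moment, N m; "opening": opening from 0.0 (shut) to 1.0 (fully open); "grasp_force": force on a finger pad.
Only numpy, scipy, OpenCV 4.12 (cv2) and the standard library are available. Lean on these libraries where they do the work, as an engineer would, in place of code of your own. Each camera call takes 0.05 s, during which the arm holds its last target. There are 200 camera calls.

### The job

Take the specimen block off the microscope's stage and put it in the grey tray, then fit the stage plate that has the pin hole: tilt its toe in under the lip and nudge it until its hole drops over the stage's fixed pin and the plate lies flat, fully home in the recess. Leave both in place, and do not shove or tip the spare plate, the yellow sample case or the bottle.

Things in the scene. Friction and masses are not known exactly. Their poses are not given: they have to be found in the camera images.
- microscope: Fixed black and white inverted microscope; its black stage (220 x 156 mm) is on top, open above. Origin on the desk under the stage's middle, z up. x runs along the stage recess from the lip end (-x) to the open pin end (+x). White viewing head: x -120 to -210 mm, 190 mm above the desk, the camera on it (x -145 to -205) to 280 mm, eyepieces behind (to x -265, 205 mm high).
- recess (a point): Middle of the recess floor, 150 mm above the desk; axes as the microscope's. Two cheeks 8 mm high, 96 mm apart, flank it (x -75 to +60 mm). Two posts 8 mm thick, 36 mm high stand at x -80, y +/-69 mm. With the plate fully home, the centre of its underside lies at this point, its +x along this +x.
- lip (a point): Middle of the lip's edge, on its underside, 12 mm above the recess floor, at x = -60 mm of the recess; axes as the microscope's. The lip is 6 mm thick, 116 mm wide (y) and overhangs the recess; the slot under it is 27 mm deep (to x = -87 mm). The home plate reaches 15 mm under it.
- pin (a point): Foot of the fixed steel locating pin, on the recess floor and its centre line at x = +58 mm. The pin is 12 mm in diameter and 7 mm high, its upper 3 mm tapering to 6 mm. Axes as the microscope's.
- plate_grip (a point): Centre of the grip rib of the stage plate to fit: rib 50 (x) x 14 (y) mm, 32 mm high above the plate's top; this point is 24 mm above the plate's underside and 15 mm towards +x from the plate's middle. Bare aluminium plate 150 (x) x 90 x 8 mm, 0.2 to 0.45 kg, lying rib up on the desk. -x end: toe, with a 37 mm opening 38 mm from the middle; +x end: heel, with the pin hole.
- plate_hole (a point): Centre, at the plate's underside, of the plate's round 16 mm pin hole, 58 mm from the plate's middle towards its heel (+x). Same axes. With its toe under the lip and its heel resting on the pin's top, the released plate leans about 3 degrees and can be slid by pushing the rib.
- block_center (a point): Centre of the specimen block, black with a steel top, 64 (x) x 36 (y) x 44 mm (z), 0.2 to 0.4 kg, standing loose in the stage recess at the start; the point is 22 mm above its underside.
- tray_in (a point): Centre of the inner floor (5 mm above the desk) of the fixed grey plastic tray on the desk: 150 (x) x 110 mm (y) inside, rim 30 mm above the desk.
- spare_center (a point): Middle of the bare aluminium spare plate (bystander), 120 x 104 x 8 mm with one round 51 mm opening, no pin hole, and a similar rib, rising to 40 mm above the desk, at x = +33 mm. Lies on the desk.
- case_center (a point): Middle of the flat yellow sample case (bystander), 110 x 75 x 30 mm, on the desk.
- bottle_center (a point): Middle of the standing white bottle (bystander), 56 mm in diameter, 160 mm high, 80 mm above its foot.
There are look-alikes about, which are no part of the job. What is shaped like the part that bears plate_grip but blue or red is not meant.

How it is judged:
By the outcome, as a careful person would: the job done as asked, in the order asked, and still so for the second after the job is handed in, with the robot touching nothing.
It also fails if it takes over 70 s, if anything falls off the work surface, if the arm or the gripper's body presses on something with over 40 N, if the wrist force passes 120 N, or if a joint passes its speed limit or range.

## Working session

There is one attempt and no reset: what is moved stays moved. The work goes in short steps, Python scripts to look and compute and a tool call to move; the robot and the scene stay as the last step left them, time stands still between calls to the robot, and variables do not carry over. Pictures are saved under pics/ and viewed, at most 10 in all, crops included, and the job is handed in when it is done.

Besides the shell and the picture viewer there is one more tool, called after "Call:" by a JSON object that holds its "name" and its "arguments". apply_moves: Moves the arm, as the interface text tells. Its arguments: {"type":"object","properties":{"plan":{"type":"array","items":{"type":"number"}},"grip":{"type":"number"}},"required":["plan"]}

```bash
mkdir -p pics; ls; cat > h.py <<'E'
import numpy as np,cv2
from rig import bot
def cam(n):
    c=bot.camera_info(n); f=210/np.tan(np.radians(c["vertical_fov"]/2))
    if "rvec" in c:
        R=cv2.Rodrigues(np.array(c["rvec"],float))[0]; t=np.array(c["tvec"],float).ravel()
        return f,c["cx"],c["cy"],R.T,-R.T@t
    s=bot.read_state(); M=np.array(c["mount"]); Rt=np.array(s["tcp_rot"]); p=np.array(s["position"])
    return f,c["cx"],c["cy"],Rt@M[:3,:3],Rt@M[:3,3]+p
def cloud(C,d):
    f,cx,cy,R,o=C; v,u=np.mgrid[:420,:560]
    P=np.stack([(u-cx)/f*d,(v-cy)/f*d,d],-1); return P@R.T+o
def atz(C,u,v,z):
    f,cx,cy,R,o=C; r=R@np.array([(u-cx)/f,(v-cy)/f,1]); return o+r*(z-o[2])/r[2]
def proj(C,p):
    f,cx,cy,R,o=C; q=R.T@(np.array(p)-o); return q[0]/q[2]*f+cx,q[1]/q[2]*f+cy
def save(n,im,box=None,s=1):
    if box: im=im[box[1]:box[3],box[0]:box[2]]
    cv2.imwrite("pics/"+n,cv2.resize(im[:,:,::-1],None,fx=s,fy=s,interpolation=cv2.INTER_CUBIC))
E
python3 - <<'E'
from h import *
s=bot.read_state(); print(s,bot.hold_point_z)
ims=[]
for n in ["scene","side"]:
    C=cam(n); im,d=bot.capture(n); np.savez(n+".npz",im=im,d=d); ims.append(im); W=cloud(C,d); print(n,"cam at",C[4].round(3),"fwd",C[3][:,2].round(2))
    for t in ["microscope","recess","lip","pin","plate_grip","plate_hole","block_center","tray_in","spare_center","case_center","bottle_center"]:
        for r in bot.pinpoint(n,t)[:3]:
            u,v=r["xy"][0]*560,r["xy"][1]*420; 
            w=W[min(int(v),419),min(int(u),559)]
            print(n,t,round(r["p"],2),round(u),round(v),w.round(3))
save("a.png",ims[0],None,1.4); save("b.png",ims[1],None,1.4)
E
```

```text
pics
{'time_s': 0.0, 'joint_positions': array([-8.19623874e+01,  3.02792070e+01,  8.21585199e+01, -8.67699694e-04,
        6.76905158e+01, -1.02285464e+01]), 'qvel': array([-0.04825284,  0.03507905,  0.0628312 , -0.02690083, -0.00060757,
        0.00877214]), 'tau': array([ 8.98497728e-04, -4.40037811e+01, -1.76589292e+01,  6.34015328e-02,
        5.84775140e-02, -1.65675478e-04]), 'position': array([ 0.19579746, -0.59273676,  0.22155724]), 'tcp_rot': array([[ 9.49609023e-01,  3.13436749e-01, -3.26832811e-04],
       [ 3.13436685e-01, -9.49606519e-01,  2.21430822e-03],
       [ 3.83683001e-04, -2.20516846e-03, -9.99997495e-01]]), 'force': array([-0.17544863, -0.57368119, -0.65572849]), 'moment': array([-0.03023786, -0.00933158,  0.00428687]), 'grasp_force': 0.0, 'opening': 0.9959056282396438} 0.0187
scene cam at [ 0.908 -0.643  1.039] fwd [-0.34  0.6  -0.73]
scene microscope 0.89 242 334 [ 0.6   -0.262  0.151]
scene microscope 0.63 340 288 [ 0.714 -0.026  0.107]
scene recess 0.62 237 299 [ 0.561 -0.219  0.193]
scene lip 0.71 215 316 [ 0.536 -0.265  0.169]
scene lip 0.36 347 249 [0.65
[... 774 characters left out ...]
25  0.065]
side lip 0.6 317 124 [ 0.525 -0.262  0.165]
side pin 0.64 286 145 [ 0.567 -0.139  0.149]
side plate_grip 0.97 211 219 [0.655 0.162 0.031]
side plate_grip 0.91 320 305 [0.235 0.267 0.041]
side plate_grip 0.8 206 356 [0.402 0.532 0.045]
side plate_hole 0.85 129 344 [ 0.603  0.589 -0.   ]
side plate_hole 0.72 195 226 [0.694 0.199 0.012]
side plate_hole 0.62 315 298 [0.265 0.237 0.011]
side block_center 0.9 300 130 [ 0.541 -0.172  0.193]
side tray_in 0.92 290 235 [0.43  0.077 0.007]
side spare_center 0.81 254 282 [0.43  0.281 0.012]
side case_center 0.66 194 277 [0.568 0.361 0.033]
side case_center 0.41 300 173 [ 0.512 -0.132  0.062]
side bottle_center 0.58 229 169 [0.687 0.011 0.104]
```

View pics/a.png

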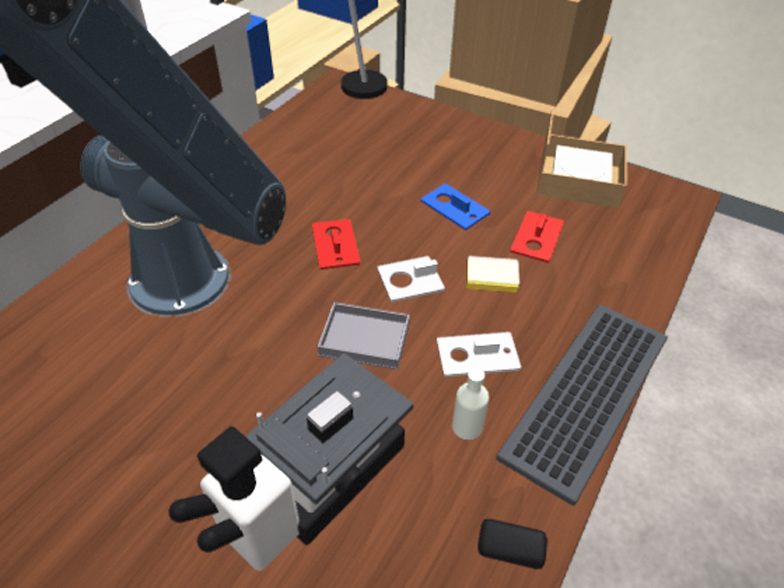

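View pics/b.png

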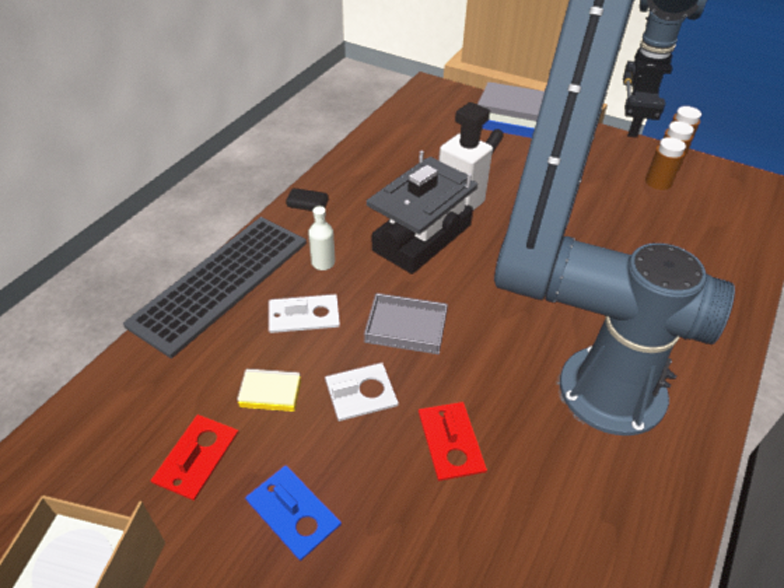

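The networks returned three plate-shaped parts at scene pixels (345,247), (241,172) and (330,143), plus the spare at (295,200). The one at (345,247) is bare aluminium with a small pin hole. (241,172) and the one at (388,158) are red, (330,143) is blue, and the spare has no pin hole. Next I'll fit shapes from the saved depth.

```bash
python3 - <<'E'
from h import *
def rect(P): 
    c,(w,h),a=cv2.minAreaRect((P[:,:2]*1000).astype(np.float32)); b=cv2.boxPoints((c,(w,h),a)); return np.round(c,1),round(w,1),round(h,1),round(a,1)
for n in ["scene","side"]:
    C=cam(n); D=np.load(n+".npz"); im,d=D["im"],D["d"]; W=cloud(C,d)
    ok=d>0
    def sel(x0,x1,y0,y1,z0,z1): return W[ok&(W[...,0]>x0)&(W[...,0]<x1)&(W[...,1]>y0)&(W[...,1]<y1)&(W[...,2]>z0)&(W[...,2]<z1)]
    print(n,"block top",rect(sel(.5,.62,-.26,-.13,.185,.2)))
    P=sel(.4,.72,-.34,-.05,.142,.17); print("stage",rect(P),np.median(P[:,2]))
    P=sel(.55,.75,.08,.24,.022,.05); print("plate rib",rect(P),len(P),np.percentile(P[:,2],[5,95]))
    P=sel(.55,.75,.08,.24,.004,.05); print("plate",rect(P))
    P=sel(.34,.54,.0,.15,.02,.04); print("tray rim",rect(P))
    P=sel(.6,.8,-.1,.06,.05,.2); print("bottle",rect(P),P[:,2].max())
    P=sel(.34,.54,.18,.34,.02,.05); print("spare rib",rect(P))
    P=sel(.5,.66,.3,.45,.02,.05); print("case",rect(P))
C=cam("scene"); im=np.load("scene.npz")["im"]; save("c.png",im,(270,170,400,280),6)
E
```

```text
scene block top (array([ 548.4, -207.3]), 62.5, 34.6, 76.8)
stage (array([ 540.8, -210. ]), 246.7, 158.7, 80.2) 0.15143362955435158
plate rib (array([657.3, 156. ]), 49.5, 18.1, 34.6) 144 [0.02456477 0.04286219]
plate (array([649. , 159.9]), 187.7, 158.8, 0.7)
tray rim (array([433.1,  65.2]), 161.1, 126.8, 19.3)
bottle (array([660.5, -40.3]), 154.6, 51.5, 32.2) 0.16496963537271658
spare rib (array([483.2, 303.1]), 127.6, 35.5, 27.4)
case (array([578.6, 356. ]), 108.9, 83.8, 26.3)
side block top (array([ 547.1, -205.5]), 64.8, 34.3, 76.5)
stage (array([ 537.9, -214.3]), 267.7, 160.0, 81.1) 0.15238320860566035
plate rib (array([655.1, 161. ]), 48.7, 20.5, 32.1) 124 [0.02388479 0.04207206]
plate (array([650.2, 160.4]), 197.7, 157.4, 1.6)
tray rim (array([432.5,  67.1]), 160.1, 126.5, 18.9)
bottle (array([656.3, -39.3]), 161.1, 47.4, 44.6) 0.16577636897515613
spare rib (array([484.1, 304. ]), 128.1, 28.7, 25.8)
case (array([577.3, 357.9]), 109.2, 79.9, 26.4)
```

View pics/c.png

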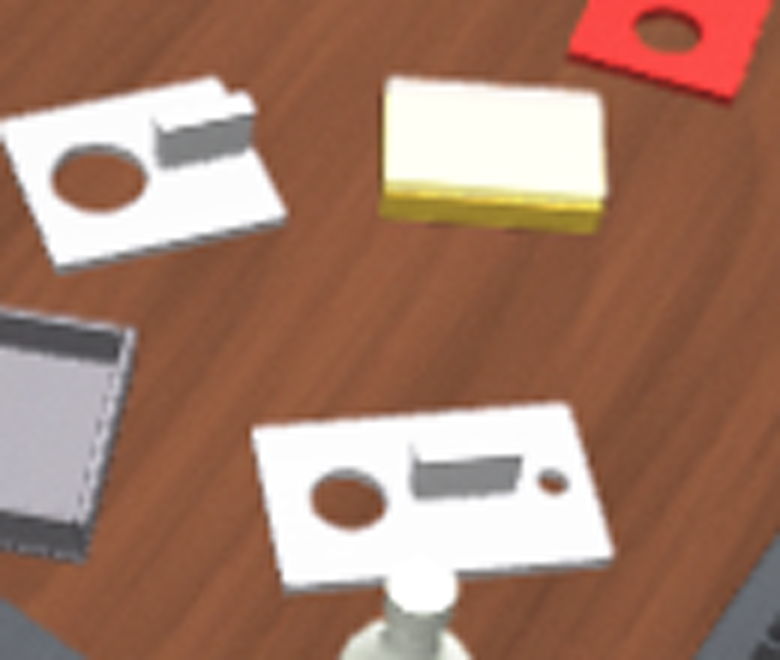

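The crop confirms it: the bare plate at scene (345,247), heel hole at (362,250), is the one with the pin hole. The upper plate is the spare, with only the large opening. Next I fly over the stage for a wrist view.

Call:
{"name": "apply_moves", "arguments": {"plan": [0,0,1,0,0,0,1,0,0,0,1,0.6,0.7,0.77,0.8,0.6,0.7,0.77,0,0.6,0.7,0.77,0,0.6,0.7,0.77,0,0.6,0.7,0.77,0,0.6,0.7,0.77,0,0.6,0.7,0.77,0,0.6,0.7,0.77,0,0.6,0.7,0.77,0,0.6]}}

```text
time_s: 2.7
position: [0.5102, -0.2474, 0.4108]
tcp_rot: [[0.2, 0.98, 0.0], [0.98, -0.2, -0.0], [-0.0, 0.0, -1.0]]
force: [0.0, 0.0, -0.1]
opening: 0.997
grasp_force: 0.0
```

Call:
{"name": "apply_moves", "arguments": {"plan": [0.7,0.77,0,0,0,0,0,0,0,0,0,0]}}

```text
time_s: 3.08
position: [0.5439, -0.2104, 0.4105]
tcp_rot: [[0.203, 0.979, -0.001], [0.979, -0.203, -0.0], [-0.001, -0.001, -1.0]]
force: [-0.5, 0.0, -0.8]
opening: 1.0
grasp_force: 0.0
```

```bash
python3 - <<'E'
from h import *
s=bot.read_state(); print(s["time_s"],s["position"],s["joint_positions"].round(1),s["tcp_rot"].round(3).tolist())
C=cam("wrist"); print(C[4],C[3][:,2]); im,d=bot.capture("wrist"); np.savez("w1.npz",im=im,d=d,C=np.array(C,dtype=object)); W=cloud(C,d)
for t in ["recess","lip","pin","block_center"]:
    for r in bot.pinpoint("wrist",t)[:2]:
        u,v=r["xy"][0]*560,r["xy"][1]*420; print(t,round(r["p"],2),round(u),round(v),W[int(v),int(u)].round(4), atz(C,u,v,{"recess":.15,"lip":.162,"pin":.15,"block_center":.172}[t]).round(4))
m=(d>0)&(W[...,2]>.185)&(W[...,2]<.2)&(W[...,0]>.5)&(W[...,0]<.6)&(W[...,1]>-.26)&(W[...,1]<-.15)
print(cv2.minAreaRect((W[m][:,:2]*1000).astype(np.float32)))
save("w1.png",im,None,1.4)
E
```

```text
3.075 [ 0.54390684 -0.2104481   0.41049825] [-32.1  18.   72.4  -0.   89.5 -20.4] [[0.203, 0.979, -0.001], [0.979, -0.203, -0.0], [-0.001, -0.001, -1.0]]
[ 0.55909946 -0.14528577  0.57250369] [-0.04904653 -0.24146835 -0.96916845]
recess 0.58 278 168 [ 0.545  -0.1892  0.1934] [ 0.5434 -0.1948  0.15  ]
lip 0.6 281 219 [ 0.5337 -0.2591  0.15  ] [ 0.5345 -0.257   0.162 ]
pin 0.75 280 124 [ 0.5557 -0.142   0.1566] [ 0.5564 -0.1427  0.15  ]
block_center 0.68 283 179 [ 0.548  -0.2024  0.195 ] [ 0.5474 -0.2062  0.172 ]
((550.8421020507812, -206.22097778320312), (60.201324462890625, 31.909765243530273), 76.2568588256836)
```

View pics/w1.png

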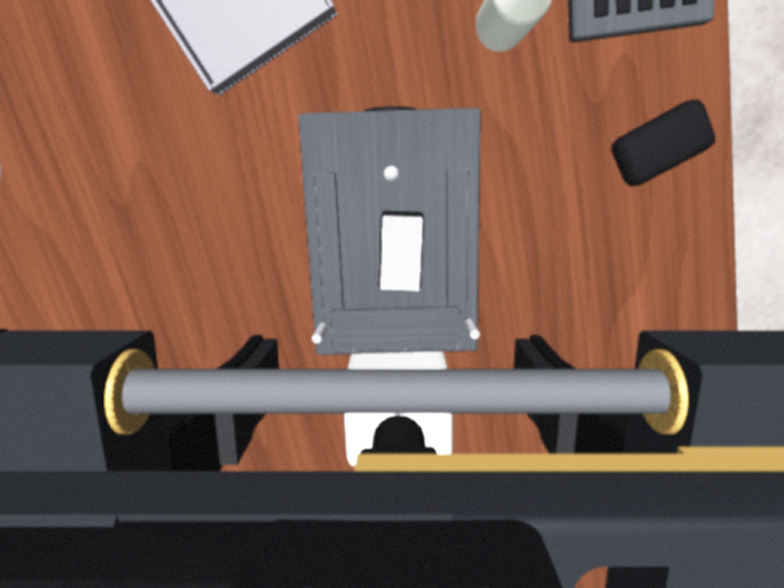

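The wrist picture shows the stage upright: corners near (214,81), (343,79), (340,250) and (227,253), pin at (279,124), block top at (287,180), lip edge at row about 220 (full-resolution pixels). I'll fit the microscope frame from the corners and the pin.

```bash
python3 - <<'E'
from h import *
D=np.load("w1.npz",allow_pickle=True); C=tuple(D["C"]); im,d=D["im"],D["d"]; W=cloud(C,d)
# stage mask by height
m=((d>0)&(W[...,2]>.143)&(W[...,2]<.178)).astype(np.uint8); m[240:]=0; m[:, :200]=0; m[:,360:]=0
for lo,hi in [(90,220)]:
    L=[];R=[]
    for r in range(lo,hi):
        c=np.flatnonzero(m[r]); L.append(W[r,c[0]+1,:2]); R.append(W[r,c[-1]-1,:2])
    for P in (L,R):
        vx,vy,x,y=cv2.fitLine(np.array(P,np.float32),cv2.DIST_HUBER,0,.01,.01).ravel(); print("edge yaw",np.degrees(np.arctan2(vy,vx))%180,x,y)
e=[]
for c in range(225,335):
    r=np.flatnonzero(m[60:200,c])[0]+60; e.append(W[r+1,c,:2])
vx,vy,x,y=cv2.fitLine(np.array(e,np.float32),cv2.DIST_HUBER,0,.01,.01).ravel(); print("heel edge",np.degrees(np.arctan2(vy,vx))%180,x,y)
# pin: bright blob
g=cv2.cvtColor(im,cv2.COLOR_RGB2GRAY); b=g[112:136,265:295]>150; v,u=np.nonzero(b); print("pin px",u.mean()+265,v.mean()+112,len(u),atz(C,u.mean()+265,v.mean()+112,.156))
b=(g>150)&(np.indices(g.shape)[0]>140)&(np.indices(g.shape)[0]<215)&(np.indices(g.shape)[1]>255)&(np.indices(g.shape)[1]<315)
v,u=np.nonzero(b); P=np.array([atz(C,a,c,.194)[:2]*1000 for a,c in zip(u,v)],np.float32); print("block",cv2.minAreaRect(P))
E
```

```text
edge yaw 80.056496 0.47466996 -0.16413823
edge yaw 79.88235 0.62282676 -0.19476238
heel edge 169.93083 0.5664704 -0.09277968
pin px 278.88 123.12 100 [ 0.55573548 -0.14091934  0.156     ]
block ((550.898681640625, -205.88186645507812), (61.81174087524414, 33.24094772338867), 76.22884368896484)
```

Call:
{"name": "apply_moves", "arguments": {"plan": [0.14,0.09,-1,-0.21,0,0,-1,0,0,0,-1,0,0,0,-1,0,0,0,-0.6,0,0,0,-0.35,0,0,0,0,0,0,0,0,0]}}

```text
time_s: 4.32
position: [0.5517, -0.2067, 0.1641]
tcp_rot: [[0.24, 0.971, 0.002], [0.971, -0.24, -0.001], [-0.001, 0.002, -1.0]]
force: [0.6, 0.1, -0.7]
opening: 0.997
grasp_force: 0.0
```

Call:
{"name": "apply_moves", "arguments": {"plan": [0,0,0,0,0,0,0,0,0,0,0,0,0,0,0,0,0,0,0,0,0,0,0,0], "grip": 1}}

```text
time_s: 5.08
position: [0.5506, -0.2056, 0.1631]
tcp_rot: [[0.239, 0.971, -0.002], [0.971, -0.239, 0.001], [0.0, -0.002, -1.0]]
force: [-0.8, 0.4, -1.6]
opening: 0.41
grasp_force: 30.0
```

Call:
{"name": "apply_moves", "arguments": {"plan": [0,0,0.6,0,0,0,1,0,-0.392,0.905,0,0.55,-0.392,0.905,0,0.55,-0.392,0.905,0,0.55,-0.392,0.905,0,0.55,-0.392,0.905,0,0.55,-0.392,0.905,0,0.55,0,0,-1,0,0,0,-1,0,0,0,-0.8,0,0,0,0,0]}}

```text
time_s: 6.58
position: [0.4311, 0.066, 0.1008]
tcp_rot: [[-0.328, 0.945, -0.008], [0.945, 0.328, 0.001], [0.003, -0.007, -1.0]]
force: [0.0, 0.3, -2.2]
opening: 0.415
grasp_force: 30.0
```

```bash
python3 - <<'E'
from h import *
s=bot.read_state(); print(s["time_s"],s["position"],s["joint_positions"].round(1),s["force"],s["opening"])
C=cam("side"); im,d=bot.capture("side"); save("s2.png",im,(230,160,370,290),5)
C=cam("scene"); im,d=bot.capture("scene"); np.savez("scene2.npz",im=im,d=d); W=cloud(C,d)
r=bot.outline_of("scene","tray_in")
if r: print(r[0]["p"],cv2.minAreaRect((W[r[0]["mask"]&(d>0)][:,:2]*1000).astype(np.float32)))
E
```

```text
6.575 [0.43108295 0.06597131 0.10080462] [ -6.   28.8 114.8   0.   36.9 -25.2] [ 0.04417572  0.29593164 -2.19473771] 0.4150378203246773
0.92 ((433.58074951171875, 64.19905853271484), (160.3845672607422, 126.3656234741211), 19.379850387573242)
```

View pics/s2.png

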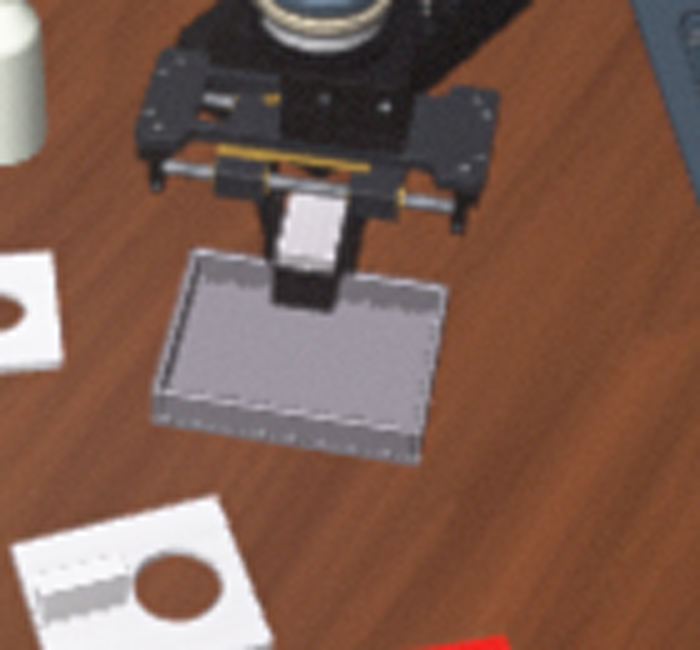

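The block is held and lined up over the tray, closing direction along the tray's long side. Lowering it now.

Call:
{"name": "apply_moves", "arguments": {"plan": [0,0,-0.9,0,0,0,-0.5,0,0,0,-0.2,0,0,0,0,0,0,0,0,0]}}

```text
time_s: 7.35
position: [0.4347, 0.0656, 0.0243]
tcp_rot: [[-0.328, 0.945, 0.003], [0.945, 0.328, -0.0], [-0.001, 0.003, -1.0]]
force: [-0.2, -0.2, -2.5]
opening: 0.413
grasp_force: 30.0
```

Call:
{"name": "apply_moves", "arguments": {"plan": [0,0,0,0,0,0,0,0,0,0,0,0,0,0,0.5,0,0,0,1,0,0,0,1,0], "grip": -0.25}}

```text
time_s: 8.1
position: [0.4331, 0.0657, 0.1493]
tcp_rot: [[-0.328, 0.945, -0.001], [0.945, 0.328, 0.0], [0.001, -0.001, -1.0]]
force: [1.4, 0.6, -1.4]
opening: 0.628
grasp_force: 0.0
```

Call:
{"name": "apply_moves", "arguments": {"plan": [0,0,1,-0.95,0,0,1,-0.95,0.75,0.31,1,-0.95,0.75,0.31,0,-0.95,0.75,0.31,0,-0.95,0.75,0.31,0,-0.95,0.75,0.31,0,-0.95,0.72,0.29,0,-0.95,0,0,0,0,0,0,0,0], "grip": -1}}

```text
time_s: 9.35
position: [0.6548, 0.1571, 0.2959]
tcp_rot: [[0.836, 0.548, -0.003], [0.548, -0.836, -0.0], [-0.002, -0.001, -1.0]]
force: [-0.4, 0.1, -0.7]
opening: 1.0
grasp_force: 0.0
```

```bash
cat > pl.py <<'E'
from h import *
def measure(n="wrist"):
    s=bot.read_state(); print(round(s["time_s"],2),s["position"].round(4),"yaw",np.degrees(np.arctan2(s["tcp_rot"][1,0],s["tcp_rot"][0,0])).round(2),s["joint_positions"].round(1))
    C=cam(n); im,d=bot.capture(n); return C,im,d,cloud(C,d)
E
python3 - <<'E'
from pl import *
C,im,d,W=measure(); np.savez("w2.npz",im=im,d=d,C=np.array(C,dtype=object))
for t in ["plate_grip","plate_hole"]:
    for r in bot.pinpoint("wrist",t)[:2]:
        u,v=r["xy"][0]*560,r["xy"][1]*420; print(t,round(r["p"],2),round(u),round(v),atz(C,u,v,{"plate_grip":.024,"plate_hole":.0}[t]).round(4))
m=(d>0)&(W[...,2]>.028)&(W[...,2]<.05)&(np.hypot(W[...,0]-.656,W[...,1]-.158)<.06)
print("rib",m.sum(),cv2.minAreaRect((W[m][:,:2]*1000).astype(np.float32)))
m=(d>0)&(W[...,2]>.004)&(W[...,2]<.05)&(np.hypot(W[...,0]-.65,W[...,1]-.15)<.11)
print("plate",cv2.minAreaRect((W[m][:,:2]*1000).astype(np.float32)))
im2=im.copy(); save("w2.png",im,None,1.4)
C=cam("scene"); im,d=bot.capture("scene"); W=cloud(C,d); m=(d>0)&(W[...,2]>.044)&(W[...,2]<.055)&(np.hypot(W[...,0]-.433,W[...,1]-.066)<.07)
print("block",m.sum(),cv2.minAreaRect((W[m][:,:2]*1000).astype(np.float32)))
E
```

```text
9.35 [0.6548 0.1571 0.2959] yaw 33.24 [ 4.  30.5 69.3 -0.  80.3 60.8]
plate_grip 0.77 282 177 [0.6583 0.1582 0.024 ]
plate_hole 0.57 281 141 [0.6952 0.1841 0.    ]
rib 440 ((659.7118530273438, 158.9884033203125), (49.78953170776367, 13.93313217163086), 37.41633987426758)
plate ((647.5045166015625, 149.65570068359375), (150.31419372558594, 90.12972259521484), 37.47901916503906)
block 207 ((434.4684753417969, 62.14325714111328), (32.22673416137695, 63.88589096069336), 20.21505355834961)
```

View pics/w2.png

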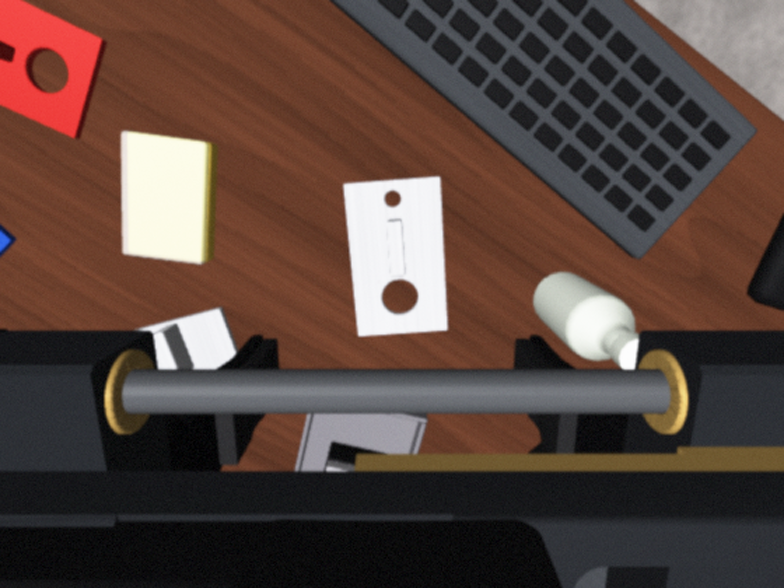

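The plate fit agrees with the given sizes: 150.3 x 90.1 mm, yaw 37.5°, hole at the top end in the picture at (280,141), rib centre (0.6597, 0.1590). The block stands upright in the tray. Grasping the rib.

Call:
{"name": "apply_moves", "arguments": {"plan": [0.1,0.04,-1,0.42,0,0,-1,0,0,0,-1,0,0,0,-1,0,0,0,-0.9,0,0,0,-0.5,0,0,0,-0.2,0,0,0,0,0,0,0,0,0]}}

```text
time_s: 10.68
position: [0.6623, 0.1593, 0.0184]
tcp_rot: [[0.795, 0.607, 0.003], [0.607, -0.795, 0.0], [0.003, 0.002, -1.0]]
force: [0.1, -0.0, -0.5]
opening: 1.001
grasp_force: 0.0
```

Call:
{"name": "apply_moves", "arguments": {"plan": [0,0,0,0,0,0,0,0,0,0,0,0,0,0,0,0,0,0,0,0,0,0,0,0,0,0,0,0,0,0,0,0], "grip": 1}}

```text
time_s: 11.68
position: [0.6609, 0.1594, 0.0166]
tcp_rot: [[0.795, 0.607, -0.0], [0.607, -0.795, 0.0], [-0.0, -0.001, -1.0]]
force: [-0.6, 0.7, 0.3]
opening: 0.17
grasp_force: 0.6
```

Call:
{"name": "apply_moves", "arguments": {"plan": [0,0,0,0,0,0,0.2,0,0,0,0.8,0,0,0,1,0,0,0,1,0,0,0,1,0,0,0,0,0,0,0,0,0]}}

```text
time_s: 12.68
position: [0.66, 0.1591, 0.2161]
tcp_rot: [[0.795, 0.607, -0.002], [0.607, -0.795, -0.0], [-0.002, -0.001, -1.0]]
force: [-0.0, 0.4, -1.9]
opening: 0.157
grasp_force: 30.0
```

Call:
{"name": "apply_moves", "arguments": {"plan": [-0.311,-0.917,0,0.61,-0.311,-0.917,0,0.61,-0.311,-0.917,0,0.61,-0.311,-0.917,0,0.61,-0.311,-0.917,0,0.61,-0.311,-0.917,0,0.61,-0.311,-0.917,0,0.6,0,0,0,0,0,0,0,0,0,0,0,0]}}

```text
time_s: 13.92
position: [0.5519, -0.1603, 0.2158]
tcp_rot: [[0.173, 0.985, -0.002], [0.985, -0.173, 0.001], [0.001, -0.002, -1.0]]
force: [0.1, 0.1, -1.2]
opening: 0.16
grasp_force: 30.0
```

```bash
python3 - <<'E'
from pl import *
s=bot.read_state(); print(s["opening"],s["grasp_force"],s["force"],s["moment"])
for n in ["scene","side"]:
    C,im,d,W=measure(n)
    p=s["position"]; ex=s["tcp_rot"][:,0]; c=p-.015*ex
    m=(d>0)&(W[...,2]>.195)&(W[...,2]<.218)&(np.hypot(W[...,0]-c[0],W[...,1]-c[1])<.1)
    P=W[m]; print(n,m.sum(),cv2.minAreaRect((P[:,:2]*1000).astype(np.float32)),np.percentile(P[:,2],[5,50,95]).round(4))
    A=np.c_[P[:,:2]-c[:2],np.ones(len(P))]; k=np.linalg.lstsq(A,P[:,2],rcond=None)[0]; print("tilt along x deg",np.degrees(k[:2]@ex[:2]),"z",k[2])
    save(n+"3.png",im,(180,230,330,350) if n=="scene" else (220,90,370,210),5)
E
```

```text
0.16025428852545306 29.994783480651677 [ 0.06262793  0.10272687 -1.20119678] [ 0.00518514 -0.08317687  0.00280767]
13.93 [ 0.5519 -0.1603  0.2158] yaw 80.03 [-27.3  26.8  89.8   0.   63.5 -17.4]
scene 1579 ((548.5059204101562, -178.82919311523438), (151.82386779785156, 92.78684997558594), 80.0644302368164) [0.203  0.2071 0.2099]
tilt along x deg 0.7001749214937013 z 0.2073302324488197
13.97 [ 0.5522 -0.1603  0.2161] yaw 80.05 [-27.3  26.8  89.8   0.   63.5 -17.4]
side 636 ((547.658935546875, -176.80673217773438), (153.91661071777344, 93.98568725585938), 79.69273376464844) [0.2021 0.2078 0.2117]
tilt along x deg 0.13126051025218208 z 0.20770831727040323
```

View pics/side3.png

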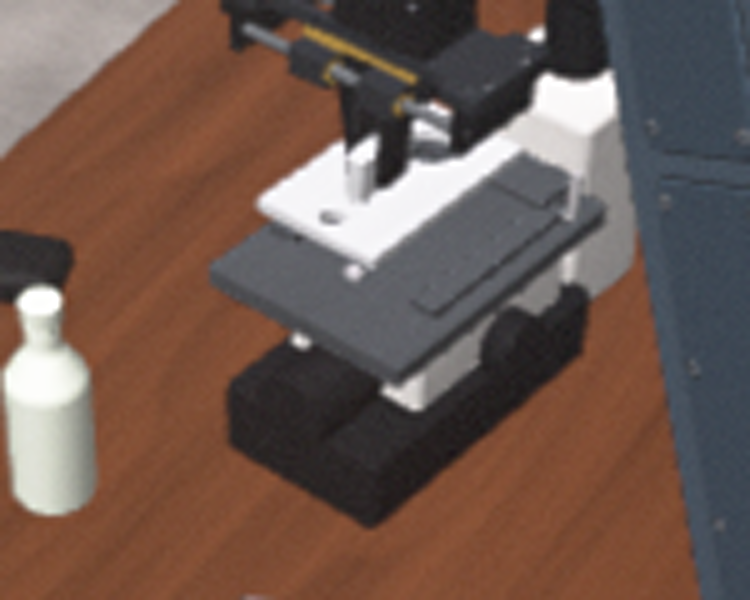

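The plate is held level over the stage, hole at the +x end and the pin visible just under it. Lowering until it is just above the pin top, toe clear of the lip.

Call:
{"name": "apply_moves", "arguments": {"plan": [0,0,-0.4,0,0,0,-0.3,0,0,0,-0.1,0,0,0,0,0,0,0,0,0]}}

```text
time_s: 14.65
position: [0.5527, -0.1619, 0.1772]
tcp_rot: [[0.174, 0.985, 0.001], [0.985, -0.174, -0.001], [-0.0, 0.001, -1.0]]
force: [0.1, -0.9, -2.5]
opening: 0.16
grasp_force: 30.0
```

Call:
{"name": "apply_moves", "arguments": {"plan": [0,0,-0.03,0,0,0,0,0,0,0,0,0]}}

```text
time_s: 15.02
position: [0.5522, -0.1618, 0.1753]
tcp_rot: [[0.174, 0.985, 0.0], [0.985, -0.174, -0.0], [-0.0, 0.0, -1.0]]
force: [-0.3, -0.5, -1.7]
opening: 0.163
grasp_force: 30.0
```

Call:
{"name": "apply_moves", "arguments": {"plan": [0,0,0,0,0,0,0,0,0,0,0,0,0,0,0,0,0,0,0,0], "grip": 0.55}}

```text
time_s: 15.65
position: [0.5522, -0.1617, 0.1752]
tcp_rot: [[0.174, 0.985, 0.0], [0.985, -0.174, -0.0], [-0.0, 0.0, -1.0]]
force: [-0.0, 0.3, -0.0]
opening: 0.225
grasp_force: 0.0
```

```bash
cat >> pl.py <<'E'
O=np.array([.5457,-.1980,.15]); EX=np.array([.1736,.9848,0]); EY=np.array([-.9848,.1736,0])
def plate(n):
    C,im,d,W=measure(n); Q=(W-O); X=Q@EX; Y=Q@EY; Z=Q[...,2]
    g=im.min(-1)
    m=(d>0)&(abs(Y)<.05)&(X>-.08)&(X<.13)&(Z>.003)&(Z<.025)&(g>130)
    m=cv2.morphologyEx(m.astype(np.uint8),cv2.MORPH_OPEN,np.ones((3,3)))>0
    x,y,z=X[m],Y[m],Z[m]
    k=np.linalg.lstsq(np.c_[x,y,np.ones_like(x)],z,rcond=None)[0]; r=abs(z-k[0]*x-k[1]*y-k[2])<.003
    k=np.linalg.lstsq(np.c_[x,y,np.ones_like(x)][r],z[r],rcond=None)[0]
    print(n,m.sum(),"lean x %.2f y %.2f deg, top z at x=0 %.1f mm"%(*np.degrees(np.arctan(k[:2])),k[2]*1e3),"x",(np.percentile(x,[0.5,99.5])*1e3).round(1),"y",(np.percentile(y,[.5,99.5])*1e3).round(1))
    rb=(d>0)&(abs(Y)<.03)&(X>-.04)&(X<.09)&(Z>.035)&(Z<.046)&(g>130)
    if rb.sum()>10: print(" rib x",(np.percentile(X[rb],[2,98])*1e3).round(1),"y",(np.percentile(Y[rb],[2,98])*1e3).round(1),rb.sum())
    return im
E
python3 - <<'E'
from pl import *
for n in ["scene","side"]: im=plate(n)
E
```

```text
15.65 [ 0.5522 -0.1617  0.1752] yaw 79.97 [-27.4  29.8  92.1  -0.   58.1 -17.4]
scene 1346 lean x 3.49 y -0.18 deg, top z at x=0 11.7 mm x [-56.7  45.9] y [-45.2  45.5]
 rib x [ 6.3 24.7] y [-7.6 17.9] 54
15.7 [ 0.5522 -0.1617  0.1752] yaw 79.97 [-27.4  29.8  92.1  -0.   58.1 -17.4]
side 533 lean x 3.56 y 0.54 deg, top z at x=0 12.1 mm x [-53.3  96.2] y [-46.8  47.4]
 rib x [25.4 59.2] y [-10.1   9.1] 21
```

The plate leans 3.5° with its toe on the floor in front of the lip and its heel on the pin, centred between the cheeks. I'll regrip gently and slide the toe under the lip.

Call:
{"name": "apply_moves", "arguments": {"plan": [0,0,0,0,0,0,0,0,0,0,0,0,0,0,0,0,-0.012,-0.069,0,0,-0.012,-0.069,0,0,-0.012,-0.069,0,0,-0.012,-0.069,0,0,0,0,0,0,0,0,0,0], "grip": 1}}

```text
time_s: 17.0
position: [0.5497, -0.1757, 0.1751]
tcp_rot: [[0.174, 0.985, -0.0], [0.985, -0.174, -0.0], [-0.0, -0.0, -1.0]]
force: [1.2, -0.3, -1.1]
opening: 0.159
grasp_force: 30.0
```

Call:
{"name": "apply_moves", "arguments": {"plan": [0,0,0,0,0,0,0,0,0,0,0,0,0,0,0,0], "grip": 0.55}}

```text
time_s: 17.5
position: [0.5499, -0.1755, 0.1753]
tcp_rot: [[0.174, 0.985, 0.0], [0.985, -0.174, -0.0], [-0.0, 0.0, -1.0]]
force: [-0.6, 0.5, -0.2]
opening: 0.221
grasp_force: 0.0
```

```bash
python3 - <<'E'
from pl import *
for n in ["scene","side"]: im=plate(n)
E
```

```text
17.5 [ 0.5499 -0.1755  0.1753] yaw 79.97 [-28.8  29.9  91.8   0.   58.2 -18.8]
scene 1128 lean x 3.10 y -0.06 deg, top z at x=0 12.1 mm x [-61.5  30.7] y [-44.6  45.2]
 rib x [-8.2 10. ] y [-6.   8.7] 45
17.55 [ 0.5498 -0.1755  0.1753] yaw 79.97 [-28.8  29.9  91.8   0.   58.2 -18.8]
side 531 lean x 2.90 y 0.26 deg, top z at x=0 12.5 mm x [-64.7  82.8] y [-46.2  47.7]
 rib x [17.8 44.3] y [-9.2  8.8] 21
```

Call:
{"name": "apply_moves", "arguments": {"plan": [0,0,0,0,0,0,0,0,0,0,0,0,0,0,0,0,-0.008,-0.05,0,0,-0.008,-0.05,0,0,0,0,0,0,0,0,0,0], "grip": 1}}

```text
time_s: 18.6
position: [0.5489, -0.1808, 0.175]
tcp_rot: [[0.174, 0.985, -0.0], [0.985, -0.174, -0.0], [-0.0, -0.0, -1.0]]
force: [0.3, -0.6, -1.7]
opening: 0.156
grasp_force: 30.0
```

Call:
{"name": "apply_moves", "arguments": {"plan": [0,0,0,0,0,0,0,0,0,0,0,0,0,0,0,0], "grip": 0.55}}

```text
time_s: 19.1
position: [0.5491, -0.1805, 0.1752]
tcp_rot: [[0.174, 0.985, 0.0], [0.985, -0.174, -0.0], [-0.0, 0.0, -1.0]]
force: [-0.5, -0.5, -0.7]
opening: 0.226
grasp_force: 0.0
```

```bash
python3 - <<'E'
from pl import *
for n in ["scene","side"]: im=plate(n)
E
```

```text
19.1 [ 0.5491 -0.1805  0.1752] yaw 79.97 [-29.3  30.   91.7   0.   58.3 -19.2]
scene 1022 lean x -0.21 y 0.01 deg, top z at x=0 8.1 mm x [-61.3  28. ] y [-44.5  46.2]
 rib x [-11.2   5.6] y [-6.3  7.5] 49
19.15 [ 0.549  -0.1805  0.1752] yaw 79.97 [-29.3  30.   91.7   0.   58.3 -19.2]
side 558 lean x -0.37 y 0.02 deg, top z at x=0 8.8 mm x [-62.7  77. ] y [-46.3  47.2]
 rib x [ 9.9 41. ] y [-8.5 10.7] 33
```

The plate has dropped flat: lean is about 0° and its top is 8 mm above the floor. Retreating straight up, then a final check.

Call:
{"name": "apply_moves", "arguments": {"plan": [0,0,0,0,0,0,0,0,0,0,0.3,0,0,0,1,0,0,0,1,0,0,0,1,0,0,0,1,0,0,0,0,0,0,0,0,0], "grip": 0}}

```text
time_s: 20.32
position: [0.5485, -0.1802, 0.3904]
tcp_rot: [[0.174, 0.985, -0.0], [0.985, -0.174, 0.0], [-0.0, -0.0, -1.0]]
force: [-0.5, 0.2, -0.5]
opening: 0.5
grasp_force: 0.0
```

```bash
python3 - <<'E'
from pl import *
for n in ["scene","side","wrist"]: im=plate(n)
save("f.png",im,(180,60,380,260),3.5)
C,im,d,W=measure("scene"); m=(d>0)&(W[...,2]>.044)&(W[...,2]<.055)&(np.hypot(W[...,0]-.433,W[...,1]-.066)<.07)
print("block",m.sum(),cv2.minAreaRect((W[m][:,:2]*1000).astype(np.float32)))
E
```

```text
20.32 [ 0.5485 -0.1802  0.3904] yaw 79.97 [-29.3  18.1  75.4  -0.   86.6 -19.2]
scene 1668 lean x -0.20 y -0.05 deg, top z at x=0 8.2 mm x [-58.   72.8] y [-44.6  45.9]
 rib x [-10.5  36.6] y [-6.3  6.9] 132
20.38 [ 0.5481 -0.18    0.3893] yaw 79.96 [-29.3  18.1  75.4  -0.   86.6 -19.2]
side 695 lean x -0.08 y 0.30 deg, top z at x=0 8.9 mm x [-67.2  77.6] y [-47.9  47.4]
 rib x [-8.6 40. ] y [-4.3 10.4] 59
20.43 [ 0.5481 -0.18    0.3887] yaw 79.96 [-29.3  18.2  75.5  -0.   86.6 -19.2]
wrist 7276 lean x -0.05 y -0.09 deg, top z at x=0 8.0 mm x [-61.7  74.3] y [-47.7  42.9]
 rib x [-9.5 38.9] y [-7.7  4.5] 545
20.48 [ 0.5482 -0.1801  0.3885] yaw 79.96 [-29.3  18.2  75.4  -0.   86.6 -19.2]
block 149 ((434.4005126953125, 62.62889862060547), (32.09622573852539, 61.636226654052734), 18.64106559753418)
```

View pics/f.png

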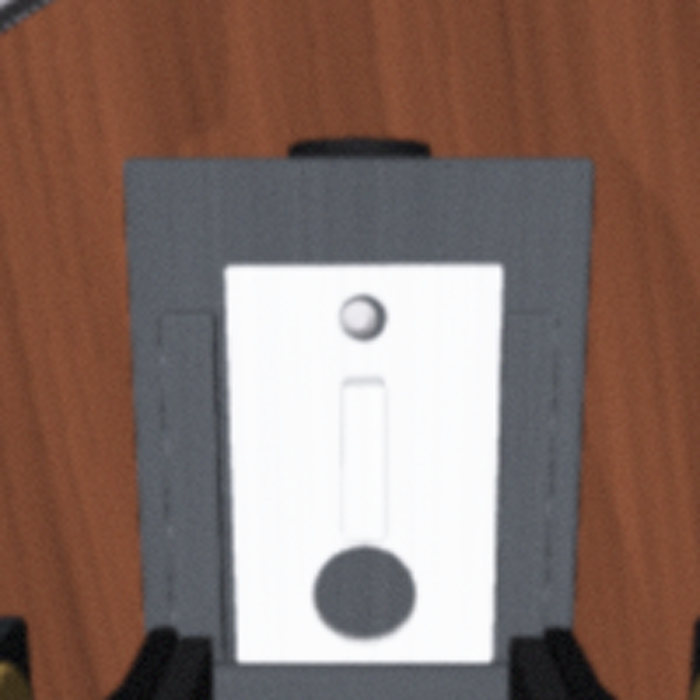

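The picture shows the pin standing in the heel hole at crop (362,317). The plate lies flat between the cheeks, with its toe under the lip at row 660. The block stands in the tray, so I'm handing in.

```bash
python3 -c "
from rig import bot
print(bot.hand_in())"
```

```text
the job is handed in; nothing more can be done
None
```

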